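# Clear the bench after an engine job

## Robot

A 6-joint arm with a two-finger parallel gripper is mounted at the origin on the work surface. World frame = base frame: x ahead of the robot, y to its left, z up, the work surface at z = 0. Lengths are in m, angles in rad, forces in N, time in s.
With the tool pointing down it reaches from about 0.325 to 0.75 m from the base axis. Payload 7.6 kg.
Tool frame: the origin (TCP) lies between the finger pads; the fingertips stand 19 mm ahead of it and the grasp point (between the pads) is the TCP (ctrl.tcp_to_tips is the distance from the TCP to the fingertips, in m); z points along the fingers, y is the line along which they close (so a half turn about z gives the same grasp; the last joint's range is limited). The gripper opens to 85 mm and grips with 20 to 120 N. Pads are 22 mm wide; open, the fingers measure 114 mm over their backs; the gripper's body (76 mm by 85 mm) begins 54 mm behind the grasp point. The pads swing forward as they close: fully open they stand 13 mm farther back than shut.
Start: joints at [1.155, 0.052, 1.401, -0, 1.689, -0.07], TCP at [0.178, 0.494, 0.25] pointing down, gripper open.
Joint ranges: [-2.9, 2.9], [-0.91, 2.17], [0.12, 2.37], [-1.06, 4.2], [0.26, 2.73], [-2.93, 2.93]. Speed limits (rad/s): [2.57, 2.57, 3.01, 3.14, 3.14, 3.14].

## Interface

Orientations are given as [roll, pitch, yaw] about the fixed x, y, z axes, in that order (R = Rz(yaw) Ry(pitch) Rx(roll)).
In Python, from cell import ctrl gives the robot as it stands.
- The arm moves only by the tool play_rows, never from a script. Its argument "increments" is a list of rows, each an object of numbers: "fingers": the opening, from 0 (shut) to 1 (fully open); "x", "y", "z": the shift along the tool's x, y, z in mm; "ax", "ay", "az": the turn, a rotation vector about the tool's x, y, z in rad. A call has 1 to 12 rows; each row shifts and turns the commanded pose from where the row before left it, along the tool's axes as they then stand; what a row does not reach is not made up. A row lasts 1/10 s, in which the tool goes at most 50 mm and 8.59 degrees, less where a joint would pass 70% of its speed; a pose out of reach is approached as far as the arm can. A call with a gripper value outside its range is refused whole. The fingers move at their own pace and stop on an object; "grip_force" is the grip in N (left out, the last holds). Time passes only in rows, so rows that do not move let the fingers close. It gives the time, the measured TCP pose, the force, the opening and the grip force at its end, in the units of the state.
- ctrl.get_obs(): the state, without advancing time (a new reading comes with each control period).
- ctrl.snapshot(name): name is "scene" or "top"; returns a dict with "image" (384x512x3 uint8, red, green, blue), "camera_matrix" (3x3 intrinsics, pixels), "rvec" (rotation vector, rad) and "tvec" (3), from world to camera coordinates, as OpenCV has them. Camera axes: x right, y down, z forward; pixel columns grow to the right and rows downward; lengths in m; the calibration is good to about 2 mm. A picture is of the moment at which its call begins. There is no depth.
- ctrl.hand_in(): hands the job in; it is judged then, once.
The state is a dict: "time": time; "joint_pos": joint angles; "joint_velocities": joint speeds; "joint_torque": joint torques, N m; "tool_pos": TCP position; "ee_rot": TCP orientation; "ft_force": force on the tool from outside, world axes, zero at the start; "torque": the same for the moment, N m; "width": finger opening in m; "finger_force": force on a finger pad.
Only numpy, scipy, OpenCV 4.12 (cv2) and the standard library are available. Lean on these libraries where they do the work, as an engineer would, in place of code of your own. Each camera call takes 0.05 s, during which the arm holds its last target. There are 200 camera calls.

## Task

Tidy the workshop bench: put every dial gauge on it away in the drawer of the red chest, holding them only lightly because their glass faces and cases crack under a hard grip, and push the drawer fully shut again. Throw every scrap (wood offcuts, worn brake pads, paper wads) into the blue bin, and leave the piston, can and cup where they stand.

Things in the scene. Friction and masses are not known exactly. Their poses are not given: they have to be found in the camera images.
- chest_drawer0 (a joint): how far the drawer of the red chest is pulled out along the chest's -x, in m. The chest is a red metal box fixed to the bench, 240 deep (x) x 240 wide (y) x 100 mm high, with one drawer; its front with the drawer and handle faces its own -x, roughly towards the robot. Joint value: 0 = fully shut, 0.166 = the stop; it may start ajar; it slides with about 1 N of friction and stays where it is left
- chest_drawer0_handle (a point): middle of the drawer's steel handle, a round bar 11 mm thick and 120 mm long, running level along the chest's y, axes as the chest's, 35 mm in front of the drawer's face, 62 mm above the bench (38 mm below the chest's top); it is clear of everything above and can be pinched from above
- drawer_floor (a point): point on the inner floor of the drawer, mid-width, 38 mm behind its front inner wall, 22 mm above the bench, moves with the drawer, axes as the chest's; the inside is 195 long (x from -38 to 157 mm here) x 198 mm wide (y), side walls 56 mm high, front panel's top 87 mm above the bench; pulled out by q, the uncovered part is x from -38 mm to q - 44 mm
- bin_floor (a point): centre of the inner floor of the blue open bin, 200 x 200 mm outside, 100 mm high, walls and floor 5 mm, fixed to the bench; z up, x and y along its sides
- gauge_a: dial gauge, lying face up: dark round case 46 mm across and 20 mm thick with a white face, and a thin steel stem 8 mm thick sticking out 22 mm from the rim along its x; origin at the centre of the case's underside, z out of the face; about 120 g; fragile: the fingers may together press on it with at most 90 N (about 45 N a pad). One or two gauges are on the bench (None from the start: not there)
- gauge_b: dial gauge, lying face up: dark round case 46 mm across and 20 mm thick with a white face, and a thin steel stem 8 mm thick sticking out 22 mm from the rim along its x; origin at the centre of the case's underside, z out of the face; about 120 g; fragile: the fingers may together press on it with at most 90 N (about 45 N a pad). One or two gauges are on the bench (None from the start: not there)
- wood_a: scrap: pale wood offcut, block 50 (x) x 30 (y) x 25 mm (z), about 25 g; origin at the centre of its underside, z up as it lies at first. Five to seven scraps in all are on the bench (None from the start: not there)
- wood_b: scrap: pale wood offcut, block 50 (x) x 30 (y) x 25 mm (z), about 25 g; origin at the centre of its underside, z up as it lies at first. Five to seven scraps in all are on the bench (None from the start: not there)
- wood_c: scrap: pale wood offcut, block 50 (x) x 30 (y) x 25 mm (z), about 25 g; origin at the centre of its underside, z up as it lies at first. Five to seven scraps in all are on the bench (None from the start: not there)
- pad_a: scrap: worn brake pad, steel backing plate 55 (x) x 32 (y) x 6 mm with a dark friction block 44 x 30 x 10 mm on top (16 mm in all), about 70 g; origin at the centre of its underside, z up as it lies at first. Five to seven scraps in all are on the bench (None from the start: not there)
- pad_b: scrap: worn brake pad, steel backing plate 55 (x) x 32 (y) x 6 mm with a dark friction block 44 x 30 x 10 mm on top (16 mm in all), about 70 g; origin at the centre of its underside, z up as it lies at first. Five to seven scraps in all are on the bench (None from the start: not there)
- wad_a: scrap: wad of crumpled white paper, stiff and lumpy, about 40 (x) x 36 (y) x 34 mm (z), its lumps standing out up to 5 mm beyond that but soft to the fingers, about 15 g; origin at the centre of its underside, z up as it lies at first. Five to seven scraps in all are on the bench (None from the start: not there)
- wad_b: scrap: wad of crumpled white paper, stiff and lumpy, about 40 (x) x 36 (y) x 34 mm (z), its lumps standing out up to 5 mm beyond that but soft to the fingers, about 15 g; origin at the centre of its underside, z up as it lies at first. Five to seven scraps in all are on the bench (None from the start: not there)
- piston: bystander: used aluminium piston, 84 mm across, 85 mm tall, upright; origin under its centre
- can: bystander: red drinks can, 66 mm across, 115 mm tall, upright; origin under its centre
- cup: bystander: white cup, 72 mm across the rim, 80 mm tall; origin under its centre
Not all that is in view belongs to the job. What is shaped like the pad_a but purple is not meant.

How it is judged:
By the outcome, as a careful person would: the job done as asked, in the order asked, and still so for the second after the job is handed in, with the robot touching nothing.
Of wood_a, wood_b, wood_c, pad_a, pad_b, wad_a, wad_b only 5 to 7 are there at a start; the rules pass over those that are not, and their reading is None.
Of gauge_a, gauge_b only 1 to 2 are there at a start; the rules pass over those that are not, and their reading is None.
At some moment in a run one of wood_a, wood_b, wood_c, pad_a, pad_b, wad_a, wad_b may be knocked a few centimetres aside while the robot is not near it.
Once in a run the grip may slacken for a moment while it holds something.
It also fails if it takes over 210 s, if anything falls off the work surface, if the arm or the gripper's body presses on something with over 40 N, if the wrist force passes 120 N, or if a joint passes its speed limit or range.

## Working session

There is one attempt and no reset: what is moved stays moved. The work goes in short steps, Python scripts to look and compute and a tool call to move; the robot and the scene stay as the last step left them, time stands still between calls to the robot, and variables do not carry over. Pictures are saved under pics/ and viewed, at most 14 in all, crops included, and the job is handed in when it is done.

Besides the shell and the picture viewer there is one more tool, called after "Call:" as name([rows], argument=value, ...), one row to a line, values as JSON. play_rows: Moves the arm, as the interface text tells. Its arguments: {"type":"object","properties":{"increments":{"type":"array","items":{"type":"object","properties":{"fingers":{"type":"number"},"x":{"type":"number"},"y":{"type":"number"},"z":{"type":"number"},"ax":{"type":"number"},"ay":{"type":"number"},"az":{"type":"number"}}}},"grip_force":{"type":"number"}},"required":["increments"]}

```bash
mkdir -p pics; ls; cat > h.py <<'E'
import numpy as np,cv2
from cell import ctrl
def snap(n,f):
    s=ctrl.snapshot(n); cv2.imwrite('pics/'+f+'.png',cv2.resize(s['image'][:,:,::-1],(768,576),interpolation=cv2.INTER_CUBIC)); 
    np.savez('pics/'+n+'.npz',K=s['camera_matrix'],r=s['rvec'],t=s['tvec'],im=s['image']); return s
def p2w(n,u,v,z,sc=1.5):
    d=np.load('pics/'+n+'.npz');R=cv2.Rodrigues(d['r'])[0];C=-R.T@d['t'].ravel()
    q=R.T@np.linalg.inv(d['K'])@np.array([(u+.5)/sc-.5,(v+.5)/sc-.5,1]);return C+q*(z-C[2])/q[2]
E
python3 - <<'E'
from h import *
for n in('top','scene'):
    s=snap(n,n+'0');R=cv2.Rodrigues(s['rvec'])[0];print(n,-R.T@s['tvec'].ravel(),s['camera_matrix'][0,0])
o=ctrl.get_obs();print(o,ctrl.tcp_to_tips)
E
```

```text
pics
top [0.55102096 0.00613375 1.17750947] 461.19965841987784
scene [ 1.03674644 -0.16543376  0.82256905] 374.21820544350754
{'time': 0.1, 'joint_pos': array([ 1.15470663e+00,  5.28093151e-02,  1.40165275e+00, -5.79395794e-06,
        1.68863588e+00, -7.03106553e-02]), 'joint_velocities': array([ 0.00225759,  0.00055364, -0.00388227,  0.00063684, -0.00113502,
        0.00179453]), 'joint_torque': array([ 6.90642191e-04, -3.82580245e+01, -3.60985887e+01, -1.19089668e-04,
        4.75760709e-03,  1.12930593e-05]), 'tool_pos': array([0.17781828, 0.4936941 , 0.24952312]), 'ee_rot': array([-3.14009068e+00, -1.00010091e-04,  2.79581286e+00]), 'ft_force': array([0.02140694, 0.69455493, 0.37051119]), 'torque': array([ 0.02124017,  0.01188697, -0.00935876]), 'finger_force': 0.0, 'width': 0.08558398778517347} 0.019
```

View pics/top0.png

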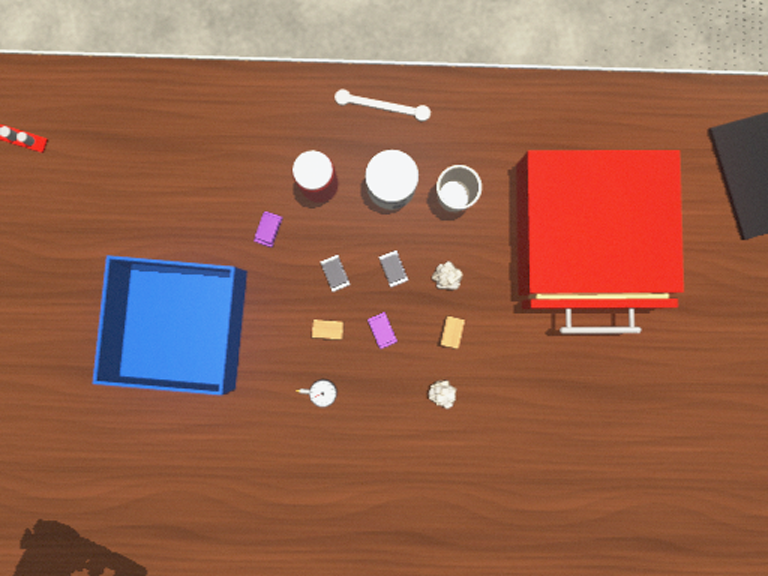

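View pics/scene0.png

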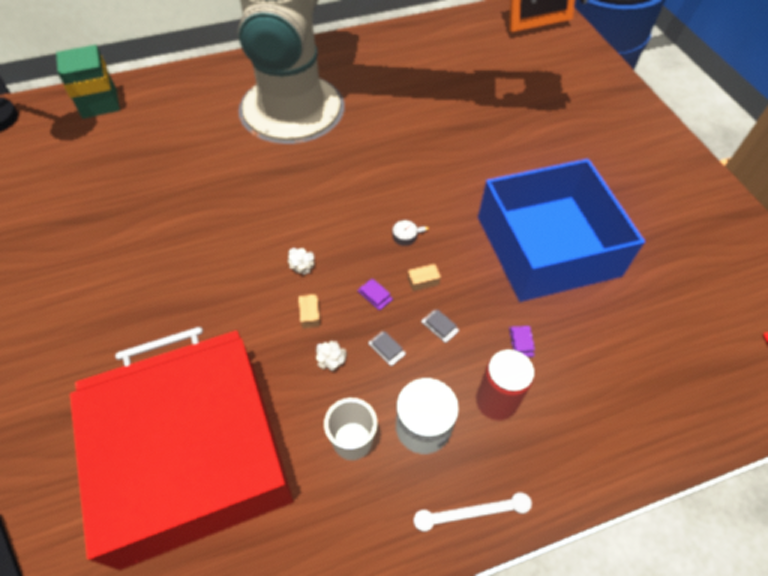

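The pictures show one gauge at top (322,393), stem to the left. There are two wads (448,276) and (442,394), two woods (328,329) and (452,332), and two pads (335,273) and (393,268). The purple decoys, bystanders, chest and bin are also visible, and the drawer is slightly ajar.

```bash
python3 - <<'E'
from h import *
d=np.load('pics/top.npz');im=d['im'][:,:,::-1]
c=im[130:290,150:470] # x150..470,y130..290
cv2.imwrite('pics/c1.png',cv2.resize(im[135:285,190:330],None,fx=4,fy=4,interpolation=cv2.INTER_CUBIC))
def P(u,v,z):return np.round(p2w('top',u,v,z)[:2]*1000).astype(int)
print('handle',P(563,330.5,.067),P(638,330,.067))
print('chest top',P(528,151,.1),P(680,151,.1),P(683,293,.1),P(529,292,.1))
print('front panel top',P(528,305,.087),P(677,306,.087))
print('bin rim',P(107,257,.1),P(245,269,.1),P(225,393,.1),P(94,383,.1))
E
```

```text
handle [ 541 -280] [ 545 -401]
chest top [ 822 -212] [ 829 -452] [ 605 -458] [ 600 -217]
front panel top [ 580 -219] [ 585 -455]
bin rim [636 442] [624 226] [431 250] [441 452]
```

View pics/c1.png

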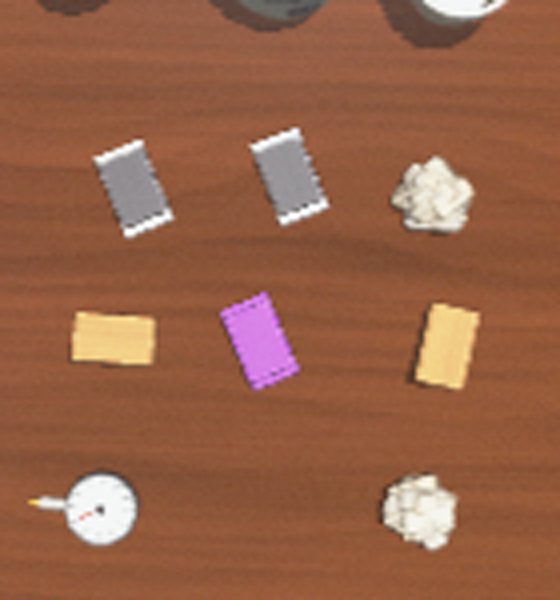

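```bash
python3 - <<'E'
from h import *
def P(u,v,z):return p2w('top',190+(u+.5)/4-.5,135+(v+.5)/4-.5,z,1)[:2]*1000
def rect(n,q,z,long=1):
    p=np.array([P(u,v,z) for u,v in q]);(c,(w,h),a)=cv2.minAreaRect(p.astype(np.float32))
    if w<h:a+=90
    print(n,np.round(p.mean(0)),np.round([w,h]),'long axis deg',round(a%180,1))
rect('padL',[(93,156),(142,139),(172,216),(128,238)],.006)
rect('padR',[(250,145),(298,128),(328,208),(282,225)],.006)
rect('woodL',[(74,311),(155,316),(154,364),(71,360)],.025)
rect('woodR',[(433,303),(479,311),(463,388),(416,381)],.025)
print('wadF',P(433,196,.018),'wadN',P(421,512,.018))
c=P(101,509,.02);s=P(35,503,.01);print('gauge',c,s,np.degrees(np.arctan2(*(s-c)[::-1])))
print(ctrl.get_obs()['tool_pos'])
E
```

```text
padL [628.  93.] [57. 33.] long axis deg 24.8
padR [638.  -6.] [55. 32.] long axis deg 22.0
woodL [533. 102.] [52. 31.] long axis deg 88.4
woodR [ 533. -107.] [30. 51.] long axis deg 169.5
wadF [627.23532943 -96.11958589] wadN [429.28937519 -93.12753052]
gauge [426.14432228 106.46294874] [427.72521215 148.86859569] 87.86499212569665
[0.17781828 0.4936941  0.24952312]
```

Call:
play_rows([
  {"az":0.1,"z":7.5,"fingers":0.3},
  {"az":0.1,"z":7.5,"fingers":0.3},
  {"az":0.1,"z":7.5,"fingers":0.3},
  {"az":0.1,"z":7.5,"fingers":0.3},
  {"az":0.1,"z":7.5,"fingers":0.3},
  {"az":0.1,"z":7.5,"fingers":0.3},
  {"az":0.1,"z":7.5,"fingers":0.3},
  {"az":0.1,"z":7.5,"fingers":0.3},
  {"az":0.1,"z":7.5,"fingers":0.3},
  {"az":0.1,"z":7.5,"fingers":0.3},
  {"az":0.1,"z":7.5,"fingers":0.3},
  {"az":0.1,"z":7.5,"fingers":0.3},
], grip_force=30)

```text
invalid input
```

Call:
play_rows([
  {"x":-35,"y":14,"fingers":0.3},
  {"x":-35,"y":14,"fingers":0.3},
  {"x":-35,"y":14,"fingers":0.3},
  {"x":-35,"y":14,"fingers":0.3},
  {"x":-35,"y":14,"fingers":0.3},
  {"x":-35,"y":14,"fingers":0.3},
  {"x":-35,"y":14,"fingers":0.3},
  {"x":-35,"y":14,"fingers":0.3},
  {"x":-35,"y":14,"fingers":0.3},
  {"x":-35,"y":14,"fingers":0.3},
  {"x":-35,"y":14,"fingers":0.3},
  {"x":-35,"y":14,"fingers":0.3},
])

```text
invalid input
```

Call:
play_rows([
  {"x":0,"y":0,"z":7.5,"ax":0,"ay":0,"az":0.1,"fingers":0.3},
], grip_force=30)

```text
time: 0.2
tool_pos: [0.178, 0.4941, 0.2432]
ee_rot: [3.141, -0.0, 2.695]
ft_force: [0.4, -0.5, -0.1]
width: 0.0735
finger_force: 0.0
```

Call:
play_rows([
  {"x":0,"y":0,"z":7.5,"ax":0,"ay":0,"az":0.1,"fingers":0.3},
  {"x":0,"y":0,"z":7.5,"ax":0,"ay":0,"az":0.1,"fingers":0.3},
  {"x":0,"y":0,"z":7.5,"ax":0,"ay":0,"az":0.1,"fingers":0.3},
  {"x":0,"y":0,"z":7.5,"ax":0,"ay":0,"az":0.1,"fingers":0.3},
  {"x":0,"y":0,"z":7.5,"ax":0,"ay":0,"az":0.1,"fingers":0.3},
  {"x":0,"y":0,"z":7.5,"ax":0,"ay":0,"az":0.1,"fingers":0.3},
  {"x":0,"y":0,"z":7.5,"ax":0,"ay":0,"az":0.1,"fingers":0.3},
  {"x":0,"y":0,"z":7.5,"ax":0,"ay":0,"az":0.1,"fingers":0.3},
  {"x":0,"y":0,"z":7.5,"ax":0,"ay":0,"az":0.1,"fingers":0.3},
  {"x":0,"y":0,"z":7.5,"ax":0,"ay":0,"az":0.1,"fingers":0.3},
  {"x":0,"y":0,"z":7.5,"ax":0,"ay":0,"az":0.1,"fingers":0.3},
])

```text
time: 1.3
tool_pos: [0.1778, 0.4937, 0.1595]
ee_rot: [-3.141, 0.001, 1.592]
ft_force: [-0.7, -0.7, 0.3]
width: 0.0255
finger_force: 0.0
```

Call:
play_rows([
  {"x":-35,"y":14,"z":0,"ax":0,"ay":0,"az":0,"fingers":0.3},
  {"x":-35,"y":14,"z":0,"ax":0,"ay":0,"az":0,"fingers":0.3},
  {"x":-35,"y":14,"z":0,"ax":0,"ay":0,"az":0,"fingers":0.3},
  {"x":-35,"y":14,"z":0,"ax":0,"ay":0,"az":0,"fingers":0.3},
  {"x":-35,"y":14,"z":0,"ax":0,"ay":0,"az":0,"fingers":0.3},
  {"x":-35,"y":14,"z":0,"ax":0,"ay":0,"az":0,"fingers":0.3},
  {"x":-35,"y":14,"z":0,"ax":0,"ay":0,"az":0,"fingers":0.3},
  {"x":-35,"y":14,"z":0,"ax":0,"ay":0,"az":0,"fingers":0.3},
  {"x":-35,"y":14,"z":0,"ax":0,"ay":0,"az":0,"fingers":0.3},
  {"x":-35,"y":14,"z":0,"ax":0,"ay":0,"az":0,"fingers":0.3},
  {"x":-35,"y":14,"z":0,"ax":0,"ay":0,"az":0,"fingers":0.3},
  {"x":-35,"y":14,"z":0,"ax":0,"ay":0,"az":0,"fingers":0.3},
])

```text
time: 2.5
tool_pos: [0.3565, 0.0767, 0.1602]
ee_rot: [3.141, -0.0, 1.596]
ft_force: [0.9, -0.1, 1.0]
width: 0.0257
finger_force: 0.0
```

Call:
play_rows([
  {"x":-35,"y":14.7,"z":0,"ax":0,"ay":0,"az":0,"fingers":0.3},
  {"x":-35,"y":14.7,"z":0,"ax":0,"ay":0,"az":0,"fingers":0.3},
  {"x":-35,"y":14.7,"z":0,"ax":0,"ay":0,"az":0,"fingers":0.3},
  {"x":-35,"y":14.7,"z":0,"ax":0,"ay":0,"az":0,"fingers":0.3},
  {"x":-35,"y":14.7,"z":0,"ax":0,"ay":0,"az":0,"fingers":0.3},
  {"x":-35,"y":14.7,"z":0,"ax":0,"ay":0,"az":0,"fingers":0.3},
  {"x":-35,"y":14.7,"z":0,"ax":0,"ay":0,"az":0,"fingers":0.3},
  {"x":-35,"y":14.7,"z":0,"ax":0,"ay":0,"az":0,"fingers":0.3},
  {"x":-35,"y":14.7,"z":0,"ax":0,"ay":0,"az":0,"fingers":0.3},
  {"x":-35,"y":14.7,"z":0,"ax":0,"ay":0,"az":0,"fingers":0.3},
  {"x":-35,"y":14.7,"z":0,"ax":0,"ay":0,"az":0,"fingers":0.3},
  {"x":-35,"y":14.7,"z":0,"ax":0,"ay":0,"az":0,"fingers":0.3},
])

```text
time: 3.7
tool_pos: [0.5435, -0.3385, 0.1596]
ee_rot: [-3.141, -0.001, 1.596]
ft_force: [0.1, 0.1, 0.4]
width: 0.0257
finger_force: 0.0
```

Call:
play_rows([
  {"x":0,"y":0,"z":20,"ax":0,"ay":0,"az":0,"fingers":0.3},
  {"x":0,"y":0,"z":20,"ax":0,"ay":0,"az":0,"fingers":0.3},
  {"x":0,"y":0,"z":15,"ax":0,"ay":0,"az":0,"fingers":0.3},
  {"x":0,"y":0,"z":15,"ax":0,"ay":0,"az":0,"fingers":0.3},
  {"x":0,"y":0,"z":14,"ax":0,"ay":0,"az":0,"fingers":0.3},
  {"x":0,"y":0,"z":10,"ax":0,"ay":0,"az":0,"fingers":0.3},
  {"x":0,"y":0,"z":0,"ax":0,"ay":0,"az":0,"fingers":0},
  {"x":0,"y":0,"z":0,"ax":0,"ay":0,"az":0,"fingers":0},
  {"x":0,"y":0,"z":0,"ax":0,"ay":0,"az":0,"fingers":0},
  {"x":0,"y":0,"z":0,"ax":0,"ay":0,"az":0,"fingers":0},
])

```text
time: 4.7
tool_pos: [0.5427, -0.3366, 0.0649]
ee_rot: [-3.14, -0.002, 1.596]
ft_force: [1.3, 1.2, -14.3]
width: 0.0096
finger_force: 29.1
```

Call:
play_rows([
  {"x":0,"y":-6,"z":0,"ax":0,"ay":0,"az":0,"fingers":0},
  {"x":0,"y":-12,"z":0,"ax":0,"ay":0,"az":0,"fingers":0},
  {"x":0,"y":-12,"z":0,"ax":0,"ay":0,"az":0,"fingers":0},
  {"x":0,"y":-12,"z":0,"ax":0,"ay":0,"az":0,"fingers":0},
  {"x":0,"y":-12,"z":0,"ax":0,"ay":0,"az":0,"fingers":0},
  {"x":0,"y":-12,"z":0,"ax":0,"ay":0,"az":0,"fingers":0},
  {"x":0,"y":-12,"z":0,"ax":0,"ay":0,"az":0,"fingers":0},
  {"x":0,"y":-12,"z":0,"ax":0,"ay":0,"az":0,"fingers":0},
  {"x":0,"y":-12,"z":0,"ax":0,"ay":0,"az":0,"fingers":0},
  {"x":0,"y":-12,"z":0,"ax":0,"ay":0,"az":0,"fingers":0},
  {"x":0,"y":-12,"z":0,"ax":0,"ay":0,"az":0,"fingers":0},
  {"x":0,"y":-6,"z":0,"ax":0,"ay":0,"az":0,"fingers":0},
])

```text
time: 5.9
tool_pos: [0.4092, -0.3408, 0.065]
ee_rot: [-3.14, 0.0, 1.595]
ft_force: [1.5, -6.6, -23.2]
width: 0.0094
finger_force: 29.0
```

Call:
play_rows([
  {"x":0,"y":-4,"z":0,"ax":0,"ay":0,"az":0,"fingers":0},
  {"x":0,"y":-4,"z":0,"ax":0,"ay":0,"az":0,"fingers":0},
  {"x":0,"y":-4,"z":0,"ax":0,"ay":0,"az":0,"fingers":0},
  {"x":0,"y":0,"z":0,"ax":0,"ay":0,"az":0,"fingers":0},
])

```text
time: 6.3
tool_pos: [0.3974, -0.3412, 0.065]
ee_rot: [-3.139, 0.0, 1.595]
ft_force: [-0.6, -7.3, -21.9]
width: 0.0099
finger_force: 29.1
```

Call:
play_rows([
  {"x":0,"y":0,"z":0,"ax":0,"ay":0,"az":0,"fingers":0.3},
  {"x":0,"y":0,"z":0,"ax":0,"ay":0,"az":0,"fingers":0.3},
  {"x":0,"y":0,"z":0,"ax":0,"ay":0,"az":0,"fingers":0.3},
  {"x":0,"y":0,"z":-15,"ax":0,"ay":0,"az":0,"fingers":0.3},
  {"x":0,"y":0,"z":-20,"ax":0,"ay":0,"az":0,"fingers":0.3},
  {"x":0,"y":0,"z":-20,"ax":0,"ay":0,"az":0,"fingers":0.3},
  {"x":0,"y":0,"z":-20,"ax":0,"ay":0,"az":0,"fingers":0.3},
  {"x":0,"y":0,"z":-20,"ax":0,"ay":0,"az":0,"fingers":0.3},
])

```text
time: 7.1
tool_pos: [0.3997, -0.341, 0.1636]
ee_rot: [3.14, 0.002, 1.596]
ft_force: [-0.1, 0.1, -0.6]
width: 0.0254
finger_force: 0.0
```

Call:
play_rows([
  {"x":37,"y":3.3,"z":0,"ax":0,"ay":0,"az":0,"fingers":0.8},
  {"x":37,"y":3.3,"z":0,"ax":0,"ay":0,"az":0,"fingers":0.8},
  {"x":37,"y":3.3,"z":0,"ax":0,"ay":0,"az":0,"fingers":0.8},
  {"x":37,"y":3.3,"z":0,"ax":0,"ay":0,"az":0,"fingers":0.8},
  {"x":37,"y":3.3,"z":0,"ax":0,"ay":0,"az":0,"fingers":0.8},
  {"x":37,"y":3.3,"z":0,"ax":0,"ay":0,"az":0,"fingers":0.8},
  {"x":37,"y":3.3,"z":0,"ax":0,"ay":0,"az":0,"fingers":0.8},
  {"x":37,"y":3.3,"z":0,"ax":0,"ay":0,"az":0,"fingers":0.8},
  {"x":37,"y":3.3,"z":0,"ax":0,"ay":0,"az":0,"fingers":0.8},
  {"x":37,"y":3.3,"z":0,"ax":0,"ay":0,"az":0,"fingers":0.8},
  {"x":37,"y":3.3,"z":0,"ax":0,"ay":0,"az":0,"fingers":0.8},
  {"x":37,"y":3.3,"z":0,"ax":0,"ay":0,"az":0,"fingers":0.8},
])

```text
time: 8.3
tool_pos: [0.4281, 0.1059, 0.1629]
ee_rot: [3.138, -0.001, 1.596]
ft_force: [0.1, -0.1, -0.1]
width: 0.0681
finger_force: 0.0
```

```bash
python3 - <<'E'
from h import *
s=snap('top','top1');print(ctrl.get_obs()['tool_pos'])
E
```

```text
[0.42805061 0.10998036 0.16291322]
```

View pics/top1.png

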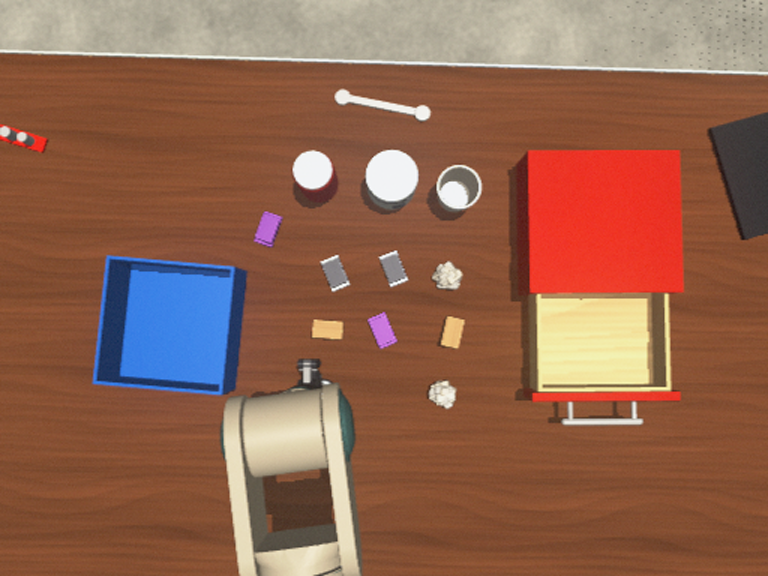

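Drawer is open: inner area rows 297–388, columns 537–665. The bench is otherwise unchanged, and the arm is over the gauge.

Call:
play_rows([
  {"x":-4,"y":-2,"z":20,"ax":0,"ay":0,"az":0,"fingers":0.8},
  {"x":0,"y":0,"z":20,"ax":0,"ay":0,"az":0,"fingers":0.8},
  {"x":0,"y":0,"z":20,"ax":0,"ay":0,"az":0,"fingers":0.8},
  {"x":0,"y":0,"z":20,"ax":0,"ay":0,"az":0,"fingers":0.8},
  {"x":0,"y":0,"z":20,"ax":0,"ay":0,"az":0,"fingers":0.8},
  {"x":0,"y":0,"z":20,"ax":0,"ay":0,"az":0,"fingers":0.8},
  {"x":0,"y":0,"z":10,"ax":0,"ay":0,"az":0,"fingers":0.8},
  {"x":0,"y":0,"z":9,"ax":0,"ay":0,"az":0,"fingers":0.8},
  {"x":0,"y":0,"z":0,"ax":0,"ay":0,"az":0,"fingers":0.8},
])

```text
time: 9.25
tool_pos: [0.4257, 0.1001, 0.022]
ee_rot: [-3.141, -0.0, 1.596]
ft_force: [-0.3, 0.0, -0.9]
width: 0.0683
finger_force: 0.0
```

Call:
play_rows([
  {"x":0,"y":0,"z":0,"ax":0,"ay":0,"az":0,"fingers":0.3},
  {"x":0,"y":0,"z":0,"ax":0,"ay":0,"az":0,"fingers":0.3},
  {"x":0,"y":0,"z":0,"ax":0,"ay":0,"az":0,"fingers":0.3},
  {"x":0,"y":0,"z":0,"ax":0,"ay":0,"az":0,"fingers":0.3},
  {"x":0,"y":0,"z":0,"ax":0,"ay":0,"az":0,"fingers":0.3},
  {"x":0,"y":0,"z":0,"ax":0,"ay":0,"az":0,"fingers":0.3},
  {"x":0,"y":0,"z":-5,"ax":0,"ay":0,"az":0,"fingers":0.3},
  {"x":0,"y":0,"z":-5,"ax":0,"ay":0,"az":0,"fingers":0.3},
], grip_force=30)

```text
time: 10.05
tool_pos: [0.4257, 0.1, 0.0325]
ee_rot: [-3.141, -0.0, 1.596]
ft_force: [-0.6, -1.1, -1.2]
width: 0.0441
finger_force: 30.8
```

Call:
play_rows([
  {"x":0,"y":0,"z":-20,"ax":0,"ay":0,"az":0,"fingers":0.3},
  {"x":0,"y":0,"z":-25,"ax":0,"ay":0,"az":0,"fingers":0.3},
  {"x":0,"y":0,"z":-25,"ax":0,"ay":0,"az":0,"fingers":0.3},
  {"x":0,"y":0,"z":-25,"ax":0,"ay":0,"az":0,"fingers":0.3},
  {"x":0,"y":0,"z":-20,"ax":0,"ay":0,"az":0,"fingers":0.3},
  {"x":0,"y":0,"z":-13,"ax":0,"ay":0,"az":0,"fingers":0.3},
  {"x":-10,"y":0,"z":0,"ax":0,"ay":0,"az":0,"fingers":0.3},
])

```text
time: 10.75
tool_pos: [0.4268, 0.0904, 0.1621]
ee_rot: [3.138, -0.001, 1.597]
ft_force: [-0.2, 0.2, -1.8]
width: 0.0446
finger_force: 30.9
```

Call:
play_rows([
  {"x":-36,"y":6.5,"z":0,"ax":0,"ay":0,"az":0,"fingers":0.3},
  {"x":-36,"y":6.5,"z":0,"ax":0,"ay":0,"az":0,"fingers":0.3},
  {"x":-36,"y":6.5,"z":0,"ax":0,"ay":0,"az":0,"fingers":0.3},
  {"x":-36,"y":6.5,"z":0,"ax":0,"ay":0,"az":0,"fingers":0.3},
  {"x":-36,"y":6.5,"z":0,"ax":0,"ay":0,"az":0,"fingers":0.3},
  {"x":-36,"y":6.5,"z":0,"ax":0,"ay":0,"az":0,"fingers":0.3},
  {"x":-36,"y":6.5,"z":0,"ax":0,"ay":0,"az":0,"fingers":0.3},
  {"x":-36,"y":6.5,"z":0,"ax":0,"ay":0,"az":0,"fingers":0.3},
  {"x":-36,"y":6.5,"z":0,"ax":0,"ay":0,"az":0,"fingers":0.3},
  {"x":-36,"y":6.5,"z":0,"ax":0,"ay":0,"az":0,"fingers":0.3},
  {"x":-36,"y":6.5,"z":0,"ax":0,"ay":0,"az":0,"fingers":0.3},
  {"x":-34,"y":6.5,"z":0,"ax":0,"ay":0,"az":0,"fingers":0.3},
])

```text
time: 11.95
tool_pos: [0.5138, -0.3399, 0.1582]
ee_rot: [-3.139, -0.002, 1.595]
ft_force: [0.3, 0.5, -0.3]
width: 0.0448
finger_force: 33.0
```

Call:
play_rows([
  {"x":0,"y":0,"z":20,"ax":0,"ay":0,"az":0,"fingers":0.3},
  {"x":0,"y":0,"z":20,"ax":0,"ay":0,"az":0,"fingers":0.3},
  {"x":0,"y":0,"z":20,"ax":0,"ay":0,"az":0,"fingers":0.3},
  {"x":0,"y":0,"z":20,"ax":0,"ay":0,"az":0,"fingers":0.3},
  {"x":0,"y":0,"z":15,"ax":0,"ay":0,"az":0,"fingers":0.3},
  {"x":0,"y":0,"z":10,"ax":0,"ay":0,"az":0,"fingers":0.3},
  {"x":0,"y":0,"z":5,"ax":0,"ay":0,"az":0,"fingers":0.3},
  {"x":0,"y":0,"z":4,"ax":0,"ay":0,"az":0,"fingers":0.3},
  {"x":0,"y":0,"z":0,"ax":0,"ay":0,"az":0,"fingers":0.3},
])

```text
time: 12.85
tool_pos: [0.5149, -0.3379, 0.0463]
ee_rot: [3.141, 0.0, 1.596]
ft_force: [0.4, 0.0, -0.6]
width: 0.045
finger_force: 33.2
```

Call:
play_rows([
  {"x":0,"y":0,"z":0,"ax":0,"ay":0,"az":0,"fingers":0.6},
  {"x":0,"y":0,"z":0,"ax":0,"ay":0,"az":0,"fingers":0.75},
  {"x":0,"y":0,"z":0,"ax":0,"ay":0,"az":0,"fingers":0.75},
  {"x":0,"y":0,"z":0,"ax":0,"ay":0,"az":0,"fingers":0.75},
  {"x":0,"y":0,"z":-15,"ax":0,"ay":0,"az":0,"fingers":0.75},
  {"x":0,"y":0,"z":-25,"ax":0,"ay":0,"az":0,"fingers":0.75},
  {"x":0,"y":0,"z":-25,"ax":0,"ay":0,"az":0,"fingers":0.75},
  {"x":0,"y":0,"z":-25,"ax":0,"ay":0,"az":0,"fingers":0.75},
  {"x":0,"y":0,"z":-24,"ax":0,"ay":0,"az":0,"fingers":0.75},
])

```text
time: 13.75
tool_pos: [0.515, -0.338, 0.163]
ee_rot: [3.14, 0.001, 1.596]
ft_force: [0.5, 0.2, 0.5]
width: 0.064
finger_force: 0.0
```

Call:
play_rows([
  {"x":0,"y":-20,"z":0,"ax":0,"ay":0,"az":0,"fingers":0.3},
  {"x":0,"y":-20,"z":0,"ax":0,"ay":0,"az":0,"fingers":0.3},
  {"x":0,"y":-20,"z":0,"ax":0,"ay":0,"az":0,"fingers":0.3},
  {"x":0,"y":-20,"z":0,"ax":0,"ay":0,"az":0,"fingers":0.3},
  {"x":0,"y":-20,"z":0,"ax":0,"ay":0,"az":0,"fingers":0.3},
  {"x":0,"y":-17,"z":0,"ax":0,"ay":0,"az":0,"fingers":0.3},
  {"x":0,"y":0,"z":0,"ax":0,"ay":0,"az":0,"fingers":0.3},
])

```text
time: 14.45
tool_pos: [0.3968, -0.3412, 0.1617]
ee_rot: [3.141, 0.001, 1.594]
ft_force: [-0.3, 1.0, 0.1]
width: 0.0257
finger_force: 0.0
```

```bash
python3 - <<'E'
from h import *
s=snap('top','top2');print(ctrl.get_obs()['tool_pos'])
E
```

```text
[ 0.397735   -0.34111211  0.16166739]
```

View pics/top2.png

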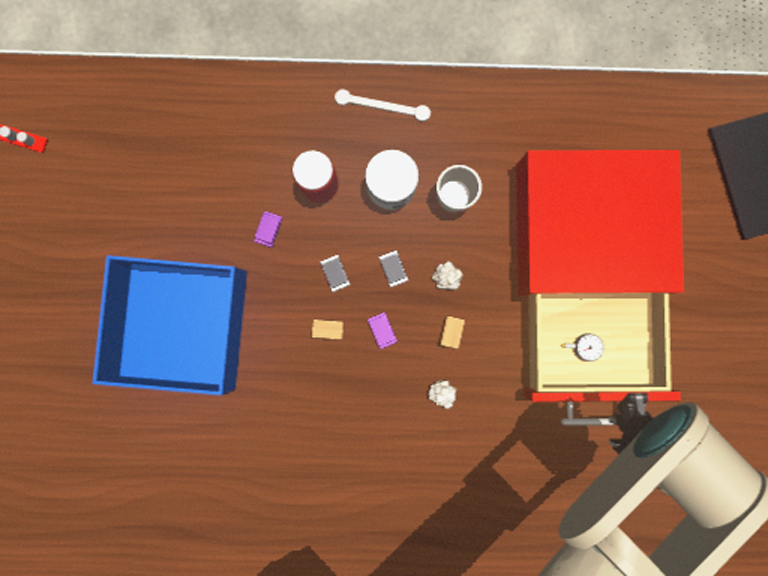

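The gauge lies in the drawer at (590,347). Next I pinch the handle and push it shut.

Call:
play_rows([
  {"x":0,"y":0,"z":25,"ax":0,"ay":0,"az":0,"fingers":0.3},
  {"x":0,"y":0,"z":25,"ax":0,"ay":0,"az":0,"fingers":0.3},
  {"x":0,"y":0,"z":25,"ax":0,"ay":0,"az":0,"fingers":0.3},
  {"x":0,"y":0,"z":15,"ax":0,"ay":0,"az":0,"fingers":0.3},
  {"x":0,"y":0,"z":9,"ax":0,"ay":0,"az":0,"fingers":0.3},
  {"x":0,"y":0,"z":0,"ax":0,"ay":0,"az":0,"fingers":0},
  {"x":0,"y":0,"z":0,"ax":0,"ay":0,"az":0,"fingers":0},
  {"x":0,"y":0,"z":0,"ax":0,"ay":0,"az":0,"fingers":0},
])

```text
time: 15.3
tool_pos: [0.3993, -0.3413, 0.0629]
ee_rot: [3.139, 0.002, 1.596]
ft_force: [0.5, 1.3, 6.2]
width: 0.0096
finger_force: 29.3
```

Call:
play_rows([
  {"x":0,"y":6,"z":0,"ax":0,"ay":0,"az":0,"fingers":0},
  {"x":0,"y":12,"z":0,"ax":0,"ay":0,"az":0,"fingers":0},
  {"x":0,"y":13,"z":0,"ax":0,"ay":0,"az":0,"fingers":0},
  {"x":0,"y":13,"z":0,"ax":0,"ay":0,"az":0,"fingers":0},
  {"x":0,"y":13,"z":0,"ax":0,"ay":0,"az":0,"fingers":0},
  {"x":0,"y":13,"z":0,"ax":0,"ay":0,"az":0,"fingers":0},
  {"x":0,"y":13,"z":0,"ax":0,"ay":0,"az":0,"fingers":0},
  {"x":0,"y":13,"z":0,"ax":0,"ay":0,"az":0,"fingers":0},
  {"x":0,"y":13,"z":0,"ax":0,"ay":0,"az":0,"fingers":0},
  {"x":0,"y":13,"z":0,"ax":0,"ay":0,"az":0,"fingers":0},
  {"x":0,"y":13,"z":0,"ax":0,"ay":0,"az":0,"fingers":0},
  {"x":0,"y":6,"z":0,"ax":0,"ay":0,"az":0,"fingers":0},
])

```text
time: 16.5
tool_pos: [0.5408, -0.3367, 0.0629]
ee_rot: [3.139, 0.0, 1.597]
ft_force: [-1.2, 4.8, 7.3]
width: 0.0097
finger_force: 29.8
```

Call:
play_rows([
  {"x":0,"y":3,"z":0,"ax":0,"ay":0,"az":0,"fingers":0},
  {"x":0,"y":3,"z":0,"ax":0,"ay":0,"az":0,"fingers":0},
  {"x":0,"y":2,"z":0,"ax":0,"ay":0,"az":0,"fingers":0},
  {"x":0,"y":0,"z":0,"ax":0,"ay":0,"az":0,"fingers":0},
])

```text
time: 16.9
tool_pos: [0.5484, -0.3364, 0.0629]
ee_rot: [3.139, -0.0, 1.597]
ft_force: [1.4, 3.1, 6.6]
width: 0.01
finger_force: 29.7
```

Call:
play_rows([
  {"x":0,"y":2,"z":0,"ax":0,"ay":0,"az":0,"fingers":0},
  {"x":0,"y":2,"z":0,"ax":0,"ay":0,"az":0,"fingers":0},
  {"x":0,"y":0,"z":0,"ax":0,"ay":0,"az":0,"fingers":0},
])

```text
time: 17.2
tool_pos: [0.5522, -0.3363, 0.0629]
ee_rot: [3.139, -0.0, 1.597]
ft_force: [-0.3, 4.0, 8.1]
width: 0.0098
finger_force: 29.7
```

Call:
play_rows([
  {"x":0,"y":2,"z":0,"ax":0,"ay":0,"az":0,"fingers":0},
  {"x":0,"y":2,"z":0,"ax":0,"ay":0,"az":0,"fingers":0},
  {"x":0,"y":0,"z":0,"ax":0,"ay":0,"az":0,"fingers":0},
])

```text
time: 17.5
tool_pos: [0.5531, -0.3363, 0.0628]
ee_rot: [-3.136, -0.002, 1.596]
ft_force: [-16.9, 8.1, 14.5]
width: 0.0099
finger_force: 30.9
```

Call:
play_rows([
  {"x":0,"y":0,"z":0,"ax":0,"ay":0,"az":0,"fingers":0.3},
  {"x":0,"y":0,"z":0,"ax":0,"ay":0,"az":0,"fingers":0.3},
  {"x":0,"y":0,"z":0,"ax":0,"ay":0,"az":0,"fingers":0.3},
  {"x":0,"y":0,"z":-20,"ax":0,"ay":0,"az":0,"fingers":0.3},
  {"x":0,"y":0,"z":-25,"ax":0,"ay":0,"az":0,"fingers":0.3},
  {"x":0,"y":0,"z":-25,"ax":0,"ay":0,"az":0,"fingers":0.3},
  {"x":0,"y":0,"z":-25,"ax":0,"ay":0,"az":0,"fingers":0.3},
])

```text
time: 18.2
tool_pos: [0.555, -0.3368, 0.1573]
ee_rot: [-3.141, -0.0, 1.596]
ft_force: [0.8, -0.5, 0.9]
width: 0.0251
finger_force: 0.0
```

```bash
cat >> h.py <<'E'
def det():
    s=ctrl.snapshot('top');im=s['image'];np.savez('pics/top.npz',K=s['camera_matrix'],r=s['rvec'],t=s['tvec'],im=im)
    h=cv2.cvtColor(im,cv2.COLOR_RGB2HSV);H,S,V=cv2.split(h)
    for n,m,z in(('wood',(H>12)&(H<28)&(S>60)&(V>190),.025),('white/grey',(S<70)&(V>80),.012)):
        k,l,st,c=cv2.connectedComponentsWithStats(cv2.morphologyEx(m.astype(np.uint8),cv2.MORPH_CLOSE,np.ones((3,3))))
        for i in range(1,k):
            if 100<st[i,4]<700:
                p=p2w('top',*c[i],z,1)[:2]*1000
                if .35e3<p[0]<.69e3 and abs(p[1])<500: 
                    pts=np.argwhere(l==i)[:,::-1].astype(np.float32);_,(w,hh),a=cv2.minAreaRect(pts)
                    if w<hh:a+=90
                    print(n,np.round(p),st[i,4],'long deg',round((90-a+90-90)%180) if 0 else round((90+ (90-a)-90+90)%180) )
    o=ctrl.get_obs();print(np.round(o['tool_pos']*1000,1),o['ee_rot'].round(3),o['time'],o['width'])
E
python3 -c "
from h import *
s=snap('top','top3');det()"
```

```text
wood [ 533. -107.] 244 long deg 77
wood [533. 102.] 239 long deg 176
wood [ 533. -494.] 143 long deg 141
white/grey [638.  -5.] 287 long deg 111
white/grey [627.  93.] 285 long deg 113
white/grey [627. -97.] 272 long deg 0
white/grey [429. -93.] 252 long deg 157
[ 556.6 -337.7  161.2] [3.135 0.005 1.596] 18.3 0.02562454044491413
```

View pics/top3.png

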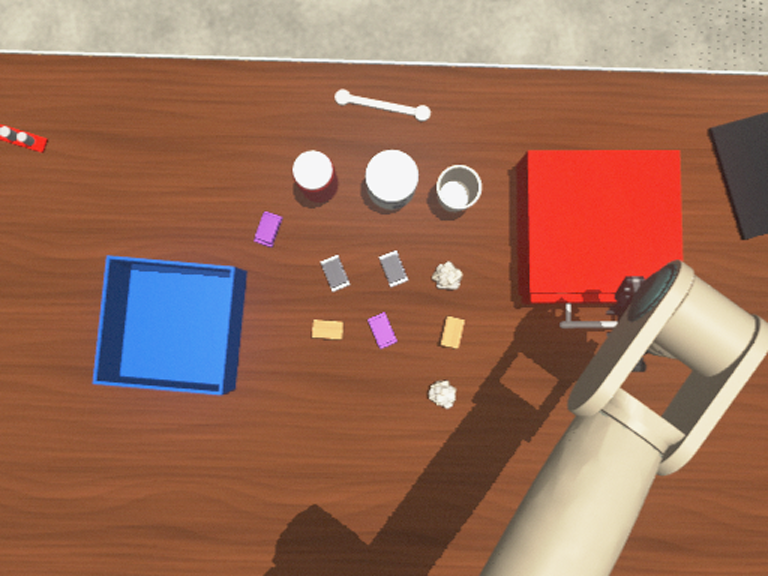

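The drawer face is flush with the chest (row 298), so the drawer is shut. The scraps have not moved.

Call:
play_rows([
  {"x":33,"y":-2.4,"z":0,"ax":0,"ay":0,"az":0,"fingers":1},
  {"x":33,"y":-2.4,"z":0,"ax":0,"ay":0,"az":0,"fingers":1},
  {"x":33,"y":-2.4,"z":0,"ax":0,"ay":0,"az":0,"fingers":1},
  {"x":33,"y":-2.4,"z":0,"ax":0,"ay":0,"az":0,"fingers":1},
  {"x":33,"y":-2.4,"z":0,"ax":0,"ay":0,"az":0,"fingers":1},
  {"x":33,"y":-2.4,"z":0,"ax":0,"ay":0,"az":0,"fingers":1},
  {"x":33,"y":-2.4,"z":0,"ax":0,"ay":0,"az":0,"fingers":1},
  {"x":0,"y":0,"z":15,"ax":0,"ay":0,"az":0.08,"fingers":1},
  {"x":0,"y":0,"z":15,"ax":0,"ay":0,"az":0.08,"fingers":1},
  {"x":0,"y":0,"z":15,"ax":0,"ay":0,"az":0.075,"fingers":1},
  {"x":0,"y":0,"z":0,"ax":0,"ay":0,"az":0,"fingers":1},
])

```text
time: 19.4
tool_pos: [0.5308, -0.1057, 0.1081]
ee_rot: [-3.136, -0.0, 1.36]
ft_force: [0.4, -0.3, -0.2]
width: 0.0854
finger_force: 0.0
```

Call:
play_rows([
  {"x":0,"y":0,"z":20,"ax":0,"ay":0,"az":0,"fingers":0.95},
  {"x":0,"y":0,"z":20,"ax":0,"ay":0,"az":0,"fingers":0.95},
  {"x":0,"y":0,"z":20,"ax":0,"ay":0,"az":0,"fingers":0.95},
  {"x":0,"y":0,"z":18,"ax":0,"ay":0,"az":0,"fingers":0.95},
  {"x":0,"y":0,"z":13,"ax":0,"ay":0,"az":0,"fingers":0.95},
  {"x":0,"y":0,"z":0,"ax":0,"ay":0,"az":0,"fingers":0.3},
  {"x":0,"y":0,"z":0,"ax":0,"ay":0,"az":0,"fingers":0.3},
  {"x":0,"y":0,"z":0,"ax":0,"ay":0,"az":0,"fingers":0.3},
  {"x":0,"y":0,"z":0,"ax":0,"ay":0,"az":0,"fingers":0.3},
  {"x":0,"y":0,"z":0,"ax":0,"ay":0,"az":0,"fingers":0.3},
  {"x":0,"y":0,"z":-10,"ax":0,"ay":0,"az":0,"fingers":0.3},
], grip_force=40)

```text
time: 20.5
tool_pos: [0.5315, -0.1062, 0.0297]
ee_rot: [-3.139, -0.0, 1.361]
ft_force: [0.1, 0.5, 0.0]
width: 0.0493
finger_force: 43.6
```

Call:
play_rows([
  {"x":0,"y":0,"z":-20,"ax":0,"ay":0,"az":0,"fingers":0.3},
  {"x":0,"y":0,"z":-25,"ax":0,"ay":0,"az":-0.07,"fingers":0.3},
  {"x":0,"y":0,"z":-30,"ax":0,"ay":0,"az":-0.07,"fingers":0.3},
  {"x":0,"y":0,"z":-30,"ax":0,"ay":0,"az":-0.07,"fingers":0.3},
  {"x":0,"y":0,"z":-25,"ax":0,"ay":0,"az":0,"fingers":0.3},
  {"x":15,"y":0,"z":0,"ax":0,"ay":0,"az":0,"fingers":0.3},
])

```text
time: 21.1
tool_pos: [0.5339, -0.0926, 0.1653]
ee_rot: [3.134, 0.002, 1.569]
ft_force: [0.8, 0.3, 0.5]
width: 0.0488
finger_force: 43.6
```

Call:
play_rows([
  {"x":30,"y":0,"z":0,"ax":0,"ay":0,"az":0,"fingers":0.3},
  {"x":36,"y":0,"z":0,"ax":0,"ay":0,"az":0,"fingers":0.3},
  {"x":36,"y":0,"z":0,"ax":0,"ay":0,"az":0,"fingers":0.3},
  {"x":36,"y":0,"z":0,"ax":0,"ay":0,"az":0,"fingers":0.3},
  {"x":36,"y":0,"z":0,"ax":0,"ay":0,"az":0,"fingers":0.3},
  {"x":36,"y":0,"z":0,"ax":0,"ay":0,"az":0,"fingers":0.3},
  {"x":36,"y":0,"z":0,"ax":0,"ay":0,"az":0,"fingers":0.3},
  {"x":36,"y":0,"z":0,"ax":0,"ay":0,"az":0,"fingers":0.3},
  {"x":36,"y":0,"z":0,"ax":0,"ay":0,"az":0,"fingers":0.3},
  {"x":36,"y":0,"z":0,"ax":0,"ay":0,"az":0,"fingers":0.3},
  {"x":36,"y":0,"z":0,"ax":0,"ay":0,"az":0,"fingers":0.3},
  {"x":20,"y":0,"z":0,"ax":0,"ay":0,"az":0,"fingers":0.3},
])

```text
time: 22.3
tool_pos: [0.5308, 0.3216, 0.1593]
ee_rot: [-3.14, 0.0, 1.573]
ft_force: [0.3, -1.2, 0.0]
width: 0.0491
finger_force: 43.6
```

Call:
play_rows([
  {"x":0,"y":0,"z":25,"ax":0,"ay":0,"az":0,"fingers":0.3},
  {"x":0,"y":0,"z":25,"ax":0,"ay":0,"az":0,"fingers":0.3},
  {"x":0,"y":0,"z":10,"ax":0,"ay":0,"az":0,"fingers":0.3},
  {"x":0,"y":0,"z":0,"ax":0,"ay":0,"az":0,"fingers":0.8},
  {"x":0,"y":0,"z":0,"ax":0,"ay":0,"az":0,"fingers":0.8},
  {"x":0,"y":0,"z":0,"ax":0,"ay":0,"az":0,"fingers":0.8},
  {"x":0,"y":0,"z":-20,"ax":0,"ay":0,"az":0,"fingers":0.9},
  {"x":0,"y":0,"z":-25,"ax":0,"ay":0,"az":0,"fingers":0.9},
  {"x":0,"y":0,"z":-15,"ax":0,"ay":0,"az":0,"fingers":0.9},
])

```text
time: 23.2
tool_pos: [0.5332, 0.319, 0.1639]
ee_rot: [3.137, -0.002, 1.571]
ft_force: [-0.3, 0.6, 0.4]
width: 0.0768
finger_force: 0.0
```

```bash
python3 -c "
from h import *
det()"
```

```text
wood [533. 102.] 239 long deg 176
white/grey [637.  -5.] 289 long deg 112
white/grey [627.  93.] 288 long deg 112
white/grey [627. -97.] 271 long deg 0
white/grey [ 558. -354.] 346 long deg 0
white/grey [430. -93.] 251 long deg 157
[533.8 319.4 166.3] [ 3.134 -0.004  1.571] 23.25 0.07731331772291071
```

Call:
play_rows([
  {"x":-34.4,"y":-8.6,"z":0,"ax":0,"ay":0,"az":0,"fingers":0.95},
  {"x":-34.4,"y":-8.6,"z":0,"ax":0,"ay":0,"az":0,"fingers":0.95},
  {"x":-34.4,"y":-8.6,"z":0,"ax":0,"ay":0,"az":0,"fingers":0.95},
  {"x":-34.4,"y":-8.6,"z":0,"ax":0,"ay":0,"az":0,"fingers":0.95},
  {"x":-34.4,"y":-8.6,"z":0,"ax":0,"ay":0,"az":0,"fingers":0.95},
  {"x":-34.4,"y":-8.6,"z":0,"ax":0,"ay":0,"az":0,"fingers":0.95},
  {"x":-34.4,"y":-8.6,"z":0,"ax":0,"ay":0,"az":0,"fingers":0.95},
  {"x":-34.4,"y":-8.6,"z":0,"ax":0,"ay":0,"az":0,"fingers":0.95},
  {"x":-34.4,"y":-8.6,"z":0,"ax":0,"ay":0,"az":0,"fingers":0.95},
  {"x":-34.4,"y":-8.6,"z":0,"ax":0,"ay":0,"az":0,"fingers":0.95},
  {"x":-34.4,"y":-8.6,"z":0,"ax":0,"ay":0,"az":0,"fingers":0.95},
  {"x":-34.4,"y":-8.6,"z":0,"ax":0,"ay":0,"az":0,"fingers":0.95},
])

```text
time: 24.45
tool_pos: [0.4285, -0.0955, 0.1604]
ee_rot: [3.141, 0.0, 1.571]
ft_force: [0.9, -0.1, -0.2]
width: 0.081
finger_force: 0.0
```

Call:
play_rows([
  {"x":0,"y":0,"z":30,"ax":0,"ay":0,"az":0,"fingers":0.95},
  {"x":0,"y":0,"z":30,"ax":0,"ay":0,"az":0,"fingers":0.95},
  {"x":0,"y":0,"z":30,"ax":0,"ay":0,"az":0,"fingers":0.95},
  {"x":0,"y":0,"z":30,"ax":0,"ay":0,"az":0,"fingers":0.95},
  {"x":0,"y":0,"z":18,"ax":0,"ay":0,"az":0,"fingers":0.95},
  {"x":0,"y":0,"z":0,"ax":0,"ay":0,"az":0,"fingers":0.2},
  {"x":0,"y":0,"z":0,"ax":0,"ay":0,"az":0,"fingers":0.2},
  {"x":0,"y":0,"z":0,"ax":0,"ay":0,"az":0,"fingers":0.2},
  {"x":0,"y":0,"z":0,"ax":0,"ay":0,"az":0,"fingers":0.2},
  {"x":0,"y":0,"z":0,"ax":0,"ay":0,"az":0,"fingers":0.2},
  {"x":0,"y":0,"z":0,"ax":0,"ay":0,"az":0,"fingers":0.2},
  {"x":0,"y":0,"z":-10,"ax":0,"ay":0,"az":0,"fingers":0.2},
])

```text
time: 25.65
tool_pos: [0.4286, -0.094, 0.0323]
ee_rot: [-3.141, -0.0, 1.571]
ft_force: [0.0, -0.4, 0.2]
width: 0.04
finger_force: 39.2
```

Call:
play_rows([
  {"x":0,"y":0,"z":-30,"ax":0,"ay":0,"az":0,"fingers":0.2},
  {"x":0,"y":0,"z":-35,"ax":0,"ay":0,"az":0,"fingers":0.2},
  {"x":0,"y":0,"z":-35,"ax":0,"ay":0,"az":0,"fingers":0.2},
  {"x":0,"y":0,"z":-28,"ax":0,"ay":0,"az":0,"fingers":0.2},
])

```text
time: 26.05
tool_pos: [0.4292, -0.0942, 0.1633]
ee_rot: [3.139, 0.001, 1.571]
ft_force: [0.3, -0.5, -0.4]
width: 0.0402
finger_force: 39.3
```

Call:
play_rows([
  {"x":38,"y":8.8,"z":0,"ax":0,"ay":0,"az":0,"fingers":0.2},
  {"x":38,"y":8.8,"z":0,"ax":0,"ay":0,"az":0,"fingers":0.2},
  {"x":38,"y":8.8,"z":0,"ax":0,"ay":0,"az":0,"fingers":0.2},
  {"x":38,"y":8.8,"z":0,"ax":0,"ay":0,"az":0,"fingers":0.2},
  {"x":38,"y":8.8,"z":0,"ax":0,"ay":0,"az":0,"fingers":0.2},
  {"x":38,"y":8.8,"z":0,"ax":0,"ay":0,"az":0,"fingers":0.2},
  {"x":38,"y":8.8,"z":0,"ax":0,"ay":0,"az":0,"fingers":0.2},
  {"x":38,"y":8.8,"z":0,"ax":0,"ay":0,"az":0,"fingers":0.2},
  {"x":38,"y":8.8,"z":0,"ax":0,"ay":0,"az":0,"fingers":0.2},
  {"x":38,"y":8.8,"z":0,"ax":0,"ay":0,"az":0,"fingers":0.2},
  {"x":38,"y":8.8,"z":0,"ax":0,"ay":0,"az":0,"fingers":0.2},
  {"x":38,"y":8.8,"z":0,"ax":0,"ay":0,"az":0,"fingers":0.2},
])

```text
time: 27.25
tool_pos: [0.5346, 0.3634, 0.1611]
ee_rot: [3.141, -0.0, 1.571]
ft_force: [1.5, -0.0, -1.0]
width: 0.0403
finger_force: 39.3
```

Call:
play_rows([
  {"x":0,"y":0,"z":25,"ax":0,"ay":0,"az":0,"fingers":0.2},
  {"x":0,"y":0,"z":25,"ax":0,"ay":0,"az":0,"fingers":0.2},
  {"x":0,"y":0,"z":10,"ax":0,"ay":0,"az":0,"fingers":0.2},
  {"x":0,"y":0,"z":0,"ax":0,"ay":0,"az":0,"fingers":0.8},
  {"x":0,"y":0,"z":0,"ax":0,"ay":0,"az":0,"fingers":0.8},
  {"x":0,"y":0,"z":0,"ax":0,"ay":0,"az":0,"fingers":0.8},
  {"x":0,"y":0,"z":-20,"ax":0,"ay":0,"az":0,"fingers":0.9},
  {"x":0,"y":0,"z":-25,"ax":0,"ay":0,"az":0,"fingers":0.9},
  {"x":0,"y":0,"z":-15,"ax":0,"ay":0,"az":0,"fingers":0.9},
])

```text
time: 28.15
tool_pos: [0.5355, 0.3622, 0.1642]
ee_rot: [3.137, -0.003, 1.571]
ft_force: [0.2, 0.4, 0.0]
width: 0.0767
finger_force: 0.0
```

```bash
python3 -c "
from h import *
det()"
```

```text
wood [528. 317.] 238 long deg 90
wood [533. 102.] 239 long deg 176
white/grey [637.  -5.] 286 long deg 111
white/grey [627.  93.] 285 long deg 113
white/grey [627. -97.] 271 long deg 0
white/grey [ 558. -354.] 347 long deg 0
white/grey [535. 362.] 296 long deg 160
[536.2 362.6 166.6] [ 3.134 -0.004  1.571] 28.2 0.07669216266782299
```

Call:
play_rows([
  {"x":-38.2,"y":7.6,"z":0,"ax":0,"ay":0,"az":0,"fingers":0.85},
  {"x":-38.2,"y":7.6,"z":0,"ax":0,"ay":0,"az":0,"fingers":0.85},
  {"x":-38.2,"y":7.6,"z":0,"ax":0,"ay":0,"az":0,"fingers":0.85},
  {"x":-38.2,"y":7.6,"z":0,"ax":0,"ay":0,"az":0,"fingers":0.85},
  {"x":-38.2,"y":7.6,"z":0,"ax":0,"ay":0,"az":0,"fingers":0.85},
  {"x":-38.2,"y":7.6,"z":0,"ax":0,"ay":0,"az":0,"fingers":0.85},
  {"x":-38.2,"y":7.6,"z":0,"ax":0,"ay":0,"az":0,"fingers":0.85},
  {"x":-38.2,"y":7.6,"z":0,"ax":0,"ay":0,"az":0,"fingers":0.85},
  {"x":-38.2,"y":7.6,"z":0,"ax":0,"ay":0,"az":0,"fingers":0.85},
  {"x":-38.2,"y":7.6,"z":0,"ax":0,"ay":0,"az":0,"fingers":0.85},
  {"x":-38.2,"y":7.6,"z":0,"ax":0,"ay":0,"az":0,"fingers":0.85},
  {"x":-38.2,"y":7.6,"z":0,"ax":0,"ay":0,"az":0,"fingers":0.85},
])

```text
time: 29.4
tool_pos: [0.6259, -0.0982, 0.1603]
ee_rot: [3.141, -0.0, 1.571]
ft_force: [-0.2, 0.6, 0.0]
width: 0.0725
finger_force: 0.0
```

Call:
play_rows([
  {"x":0,"y":0,"z":30,"ax":0,"ay":0,"az":0,"fingers":0.85},
  {"x":0,"y":0,"z":30,"ax":0,"ay":0,"az":0,"fingers":0.85},
  {"x":0,"y":0,"z":30,"ax":0,"ay":0,"az":0,"fingers":0.85},
  {"x":0,"y":0,"z":30,"ax":0,"ay":0,"az":0,"fingers":0.85},
  {"x":0,"y":0,"z":18,"ax":0,"ay":0,"az":0,"fingers":0.85},
  {"x":0,"y":0,"z":0,"ax":0,"ay":0,"az":0,"fingers":0.2},
  {"x":0,"y":0,"z":0,"ax":0,"ay":0,"az":0,"fingers":0.2},
  {"x":0,"y":0,"z":0,"ax":0,"ay":0,"az":0,"fingers":0.2},
  {"x":0,"y":0,"z":0,"ax":0,"ay":0,"az":0,"fingers":0.2},
  {"x":0,"y":0,"z":0,"ax":0,"ay":0,"az":0,"fingers":0.2},
  {"x":0,"y":0,"z":0,"ax":0,"ay":0,"az":0,"fingers":0.2},
  {"x":0,"y":0,"z":-10,"ax":0,"ay":0,"az":0,"fingers":0.2},
])

```text
time: 30.6
tool_pos: [0.6249, -0.0964, 0.0313]
ee_rot: [-3.139, -0.001, 1.571]
ft_force: [-0.1, -0.2, -0.5]
width: 0.0512
finger_force: 41.6
```

Call:
play_rows([
  {"x":0,"y":0,"z":-30,"ax":0,"ay":0,"az":0,"fingers":0.2},
  {"x":0,"y":0,"z":-35,"ax":0,"ay":0,"az":0,"fingers":0.2},
  {"x":0,"y":0,"z":-35,"ax":0,"ay":0,"az":0,"fingers":0.2},
  {"x":0,"y":0,"z":-28,"ax":0,"ay":0,"az":0,"fingers":0.2},
])

```text
time: 31.0
tool_pos: [0.6262, -0.0966, 0.1638]
ee_rot: [3.139, 0.001, 1.571]
ft_force: [1.2, -0.4, -0.0]
width: 0.051
finger_force: 41.7
```

Call:
play_rows([
  {"x":40,"y":-8,"z":0,"ax":0,"ay":0,"az":0,"fingers":0.2},
  {"x":40,"y":-8,"z":0,"ax":0,"ay":0,"az":0,"fingers":0.2},
  {"x":40,"y":-8,"z":0,"ax":0,"ay":0,"az":0,"fingers":0.2},
  {"x":40,"y":-8,"z":0,"ax":0,"ay":0,"az":0,"fingers":0.2},
  {"x":40,"y":-8,"z":0,"ax":0,"ay":0,"az":0,"fingers":0.2},
  {"x":40,"y":-8,"z":0,"ax":0,"ay":0,"az":0,"fingers":0.2},
  {"x":40,"y":-8,"z":0,"ax":0,"ay":0,"az":0,"fingers":0.2},
  {"x":40,"y":-8,"z":0,"ax":0,"ay":0,"az":0,"fingers":0.2},
  {"x":40,"y":-8,"z":0,"ax":0,"ay":0,"az":0,"fingers":0.2},
  {"x":40,"y":-8,"z":0,"ax":0,"ay":0,"az":0,"fingers":0.2},
  {"x":40,"y":-8,"z":0,"ax":0,"ay":0,"az":0,"fingers":0.2},
  {"x":40,"y":-8,"z":0,"ax":0,"ay":0,"az":0,"fingers":0.2},
])

```text
time: 32.2
tool_pos: [0.5293, 0.3851, 0.1614]
ee_rot: [3.141, -0.001, 1.571]
ft_force: [0.4, -0.2, -0.3]
width: 0.0513
finger_force: 41.7
```

Call:
play_rows([
  {"x":0,"y":0,"z":25,"ax":0,"ay":0,"az":0,"fingers":0.2},
  {"x":0,"y":0,"z":25,"ax":0,"ay":0,"az":0,"fingers":0.2},
  {"x":0,"y":0,"z":10,"ax":0,"ay":0,"az":0,"fingers":0.2},
  {"x":0,"y":0,"z":0,"ax":0,"ay":0,"az":0,"fingers":0.8},
  {"x":0,"y":0,"z":0,"ax":0,"ay":0,"az":0,"fingers":0.8},
  {"x":0,"y":0,"z":0,"ax":0,"ay":0,"az":0,"fingers":0.8},
  {"x":0,"y":0,"z":-20,"ax":0,"ay":0,"az":0,"fingers":0.9},
  {"x":0,"y":0,"z":-25,"ax":0,"ay":0,"az":0,"fingers":0.9},
  {"x":0,"y":0,"z":-15,"ax":0,"ay":0,"az":0,"fingers":0.9},
])

```text
time: 33.1
tool_pos: [0.5308, 0.3838, 0.1642]
ee_rot: [3.138, -0.003, 1.571]
ft_force: [1.2, -0.0, 0.1]
width: 0.0766
finger_force: 0.0
```

```bash
python3 -c "
from h import *
det()"
```

```text
wood [528. 317.] 238 long deg 90
wood [533. 102.] 239 long deg 176
white/grey [638.  -5.] 289 long deg 112
white/grey [627.  93.] 286 long deg 112
white/grey [595. 484.] 101 long deg 126
white/grey [ 558. -354.] 346 long deg 0
white/grey [534. 362.] 302 long deg 90
[531.4 384.2 166.6] [ 3.135 -0.005  1.571] 33.15 0.07686925002433873
```

Call:
play_rows([
  {"x":-35.2,"y":0.4,"z":0,"ax":0,"ay":0,"az":0,"fingers":0.65},
  {"x":-35.2,"y":0.4,"z":0,"ax":0,"ay":0,"az":0,"fingers":0.65},
  {"x":-35.2,"y":0.4,"z":0,"ax":0,"ay":0,"az":0,"fingers":0.65},
  {"x":-35.2,"y":0.4,"z":0,"ax":0,"ay":0,"az":0,"fingers":0.65},
  {"x":-35.2,"y":0.4,"z":0,"ax":0,"ay":0,"az":0,"fingers":0.65},
  {"x":-35.2,"y":0.4,"z":0,"ax":0,"ay":0,"az":0,"fingers":0.65},
  {"x":-35.2,"y":0.4,"z":0,"ax":0,"ay":0,"az":0,"fingers":0.65},
  {"x":-35.2,"y":0.4,"z":0,"ax":0,"ay":0,"az":0.028,"fingers":0.65},
])

```text
time: 33.95
tool_pos: [0.5329, 0.1004, 0.1603]
ee_rot: [3.141, -0.0, 1.542]
ft_force: [-0.1, -0.4, 0.0]
width: 0.0557
finger_force: 0.0
```

Call:
play_rows([
  {"x":0,"y":0,"z":30,"ax":0,"ay":0,"az":0,"fingers":0.65},
  {"x":0,"y":0,"z":30,"ax":0,"ay":0,"az":0,"fingers":0.65},
  {"x":0,"y":0,"z":30,"ax":0,"ay":0,"az":0,"fingers":0.65},
  {"x":0,"y":0,"z":30,"ax":0,"ay":0,"az":0,"fingers":0.65},
  {"x":0,"y":0,"z":18,"ax":0,"ay":0,"az":0,"fingers":0.65},
  {"x":0,"y":0,"z":0,"ax":0,"ay":0,"az":0,"fingers":0.1},
  {"x":0,"y":0,"z":0,"ax":0,"ay":0,"az":0,"fingers":0.1},
  {"x":0,"y":0,"z":0,"ax":0,"ay":0,"az":0,"fingers":0.1},
  {"x":0,"y":0,"z":0,"ax":0,"ay":0,"az":0,"fingers":0.1},
  {"x":0,"y":0,"z":0,"ax":0,"ay":0,"az":0,"fingers":0.1},
  {"x":0,"y":0,"z":-10,"ax":0,"ay":0,"az":0,"fingers":0.1},
])

```text
time: 35.05
tool_pos: [0.5323, 0.1018, 0.0318]
ee_rot: [-3.14, 0.0, 1.543]
ft_force: [0.5, 0.1, -0.2]
width: 0.029
finger_force: 44.3
```

Call:
play_rows([
  {"x":0,"y":0,"z":-30,"ax":0,"ay":0,"az":0,"fingers":0.1},
  {"x":0,"y":0,"z":-35,"ax":0,"ay":0,"az":0,"fingers":0.1},
  {"x":0,"y":0,"z":-35,"ax":0,"ay":0,"az":0,"fingers":0.1},
  {"x":0,"y":0,"z":-28,"ax":0,"ay":0,"az":-0.028,"fingers":0.1},
])

```text
time: 35.45
tool_pos: [0.5335, 0.1019, 0.1638]
ee_rot: [3.138, -0.0, 1.571]
ft_force: [0.2, 0.1, -0.4]
width: 0.0295
finger_force: 44.3
```

Call:
play_rows([
  {"x":31,"y":0,"z":0,"ax":0,"ay":0,"az":0,"fingers":0.1},
  {"x":31,"y":0,"z":0,"ax":0,"ay":0,"az":0,"fingers":0.1},
  {"x":31,"y":0,"z":0,"ax":0,"ay":0,"az":0,"fingers":0.1},
  {"x":31,"y":0,"z":0,"ax":0,"ay":0,"az":0,"fingers":0.1},
  {"x":31,"y":0,"z":0,"ax":0,"ay":0,"az":0,"fingers":0.1},
  {"x":31,"y":0,"z":0,"ax":0,"ay":0,"az":0,"fingers":0.1},
  {"x":0,"y":0,"z":0,"ax":0,"ay":0,"az":0,"fingers":0.1},
])

```text
time: 36.15
tool_pos: [0.5324, 0.2911, 0.1611]
ee_rot: [3.141, -0.001, 1.575]
ft_force: [-0.3, 0.5, -1.0]
width: 0.0294
finger_force: 44.3
```

Call:
play_rows([
  {"x":0,"y":0,"z":25,"ax":0,"ay":0,"az":0,"fingers":0.1},
  {"x":0,"y":0,"z":20,"ax":0,"ay":0,"az":0,"fingers":0.1},
  {"x":0,"y":0,"z":10,"ax":0,"ay":0,"az":0,"fingers":0.1},
  {"x":0,"y":0,"z":0,"ax":0,"ay":0,"az":0,"fingers":0.6},
  {"x":0,"y":0,"z":0,"ax":0,"ay":0,"az":0,"fingers":0.6},
  {"x":0,"y":0,"z":0,"ax":0,"ay":0,"az":0,"fingers":0.6},
  {"x":0,"y":0,"z":-20,"ax":0,"ay":0,"az":0,"fingers":0.6},
  {"x":0,"y":0,"z":-20,"ax":0,"ay":0,"az":0,"fingers":0.6},
  {"x":0,"y":0,"z":-15,"ax":0,"ay":0,"az":0,"fingers":0.6},
])

```text
time: 37.05
tool_pos: [0.5337, 0.2881, 0.163]
ee_rot: [3.139, -0.001, 1.571]
ft_force: [0.1, 0.2, 0.2]
width: 0.0509
finger_force: 0.0
```

```bash
python3 -c "
from h import *
det()
d=np.load('pics/top.npz')['im'][:,:,::-1]
cv2.imwrite('pics/c4.png',cv2.resize(d[140:300,40:280],(720,480),interpolation=cv2.INTER_CUBIC))"
```

```text
white/grey [638.  -5.] 287 long deg 111
white/grey [627.  93.] 288 long deg 112
white/grey [ 558. -354.] 347 long deg 0
[534.5 288.4 165.7] [ 3.135e+00 -3.000e-03  1.571e+00] 37.1 0.051021775424053666
```

View pics/c4.png

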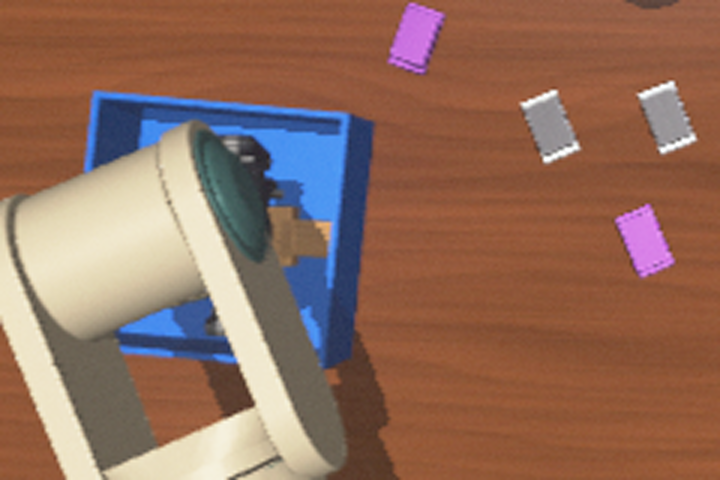

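Both woods lie in the bin at crop (300,237). The two pads remain at crop (550,126) and (667,117), unmoved.

Call:
play_rows([
  {"x":-32.5,"y":15.7,"z":0,"ax":0,"ay":0,"az":0,"fingers":0.6},
  {"x":-32.5,"y":15.7,"z":0,"ax":0,"ay":0,"az":0,"fingers":0.6},
  {"x":-32.5,"y":15.7,"z":0,"ax":0,"ay":0,"az":0,"fingers":0.6},
  {"x":-32.5,"y":15.7,"z":0,"ax":0,"ay":0,"az":0,"fingers":0.6},
  {"x":-32.5,"y":15.7,"z":0,"ax":0,"ay":0,"az":0,"fingers":0.6},
  {"x":-32.5,"y":15.7,"z":0,"ax":0,"ay":0,"az":0,"fingers":0.6},
])

```text
time: 37.7
tool_pos: [0.6278, 0.0914, 0.1604]
ee_rot: [3.141, -0.0, 1.571]
ft_force: [0.5, 0.6, 0.4]
width: 0.0512
finger_force: 0.0
```

Call:
play_rows([
  {"x":0,"y":0,"z":8,"ax":0,"ay":0,"az":0.116,"fingers":0.6},
  {"x":0,"y":0,"z":8,"ax":0,"ay":0,"az":0.116,"fingers":0.6},
  {"x":0,"y":0,"z":8,"ax":0,"ay":0,"az":0.116,"fingers":0.6},
  {"x":0,"y":0,"z":8,"ax":0,"ay":0,"az":0.116,"fingers":0.6},
  {"x":0,"y":0,"z":8,"ax":0,"ay":0,"az":0.116,"fingers":0.6},
  {"x":0,"y":0,"z":8,"ax":0,"ay":0,"az":0.116,"fingers":0.6},
  {"x":0,"y":0,"z":8,"ax":0,"ay":0,"az":0.116,"fingers":0.6},
  {"x":0,"y":0,"z":8,"ax":0,"ay":0,"az":0.116,"fingers":0.6},
  {"x":0,"y":0,"z":8,"ax":0,"ay":0,"az":0.116,"fingers":0.6},
  {"x":0,"y":0,"z":8,"ax":0,"ay":0,"az":0.116,"fingers":0.6},
  {"x":0,"y":0,"z":0,"ax":0,"ay":0,"az":0,"fingers":0.6},
])

```text
time: 38.8
tool_pos: [0.6266, 0.0927, 0.0789]
ee_rot: [-3.141, 0.002, 0.41]
ft_force: [-0.3, -0.3, -0.1]
width: 0.0515
finger_force: 0.0
```

Now down to z ≈ 0.017 and close.

Call:
play_rows([
  {"x":0,"y":0,"z":20,"ax":0,"ay":0,"az":0,"fingers":0.6},
  {"x":0,"y":0,"z":20,"ax":0,"ay":0,"az":0,"fingers":0.6},
  {"x":0,"y":0,"z":14,"ax":0,"ay":0,"az":0,"fingers":0.6},
  {"x":0,"y":0,"z":4,"ax":0,"ay":0,"az":0,"fingers":0.6},
  {"x":0,"y":0,"z":4,"ax":0,"ay":0,"az":0,"fingers":0.6},
  {"x":0,"y":0,"z":0,"ax":0,"ay":0,"az":0,"fingers":0.6},
])

```text
time: 39.4
tool_pos: [0.6275, 0.0929, 0.0187]
ee_rot: [3.141, -0.001, 0.411]
ft_force: [0.1, 0.8, 0.0]
width: 0.0516
finger_force: 0.0
```

Call:
play_rows([
  {"x":0,"y":0,"z":0,"ax":0,"ay":0,"az":0,"fingers":0.1},
  {"x":0,"y":0,"z":0,"ax":0,"ay":0,"az":0,"fingers":0.1},
  {"x":0,"y":0,"z":0,"ax":0,"ay":0,"az":0,"fingers":0.1},
  {"x":0,"y":0,"z":0,"ax":0,"ay":0,"az":0,"fingers":0.1},
  {"x":0,"y":0,"z":-5,"ax":0,"ay":0,"az":0,"fingers":0.1},
])

```text
time: 39.9
tool_pos: [0.6268, 0.0928, 0.0229]
ee_rot: [-3.141, 0.001, 0.411]
ft_force: [0.2, 0.8, -0.7]
width: 0.0308
finger_force: 39.6
```

Call:
play_rows([
  {"x":0,"y":0,"z":-27,"ax":0,"ay":0,"az":0,"fingers":0.1},
  {"x":0,"y":0,"z":-30,"ax":0,"ay":0,"az":0,"fingers":0.1},
  {"x":0,"y":0,"z":-30,"ax":0,"ay":0,"az":0,"fingers":0.1},
  {"x":0,"y":0,"z":-30,"ax":0,"ay":0,"az":0,"fingers":0.1},
  {"x":0,"y":0,"z":-20,"ax":0,"ay":0,"az":0,"fingers":0.1},
])

```text
time: 40.4
tool_pos: [0.6275, 0.0928, 0.1628]
ee_rot: [3.141, -0.002, 0.411]
ft_force: [1.1, -0.0, 0.2]
width: 0.0302
finger_force: 39.7
```

Call:
play_rows([
  {"x":2.2,"y":-30.7,"z":0,"ax":0,"ay":0,"az":0,"fingers":0.1},
  {"x":2.2,"y":-30.7,"z":0,"ax":0,"ay":0,"az":0,"fingers":0.1},
  {"x":2.2,"y":-30.7,"z":0,"ax":0,"ay":0,"az":0,"fingers":0.1},
  {"x":2.2,"y":-30.7,"z":0,"ax":0,"ay":0,"az":0,"fingers":0.1},
  {"x":2.2,"y":-30.7,"z":0,"ax":0,"ay":0,"az":0,"fingers":0.1},
  {"x":2.2,"y":-30.7,"z":0,"ax":0,"ay":0,"az":0,"fingers":0.1},
  {"x":2.2,"y":-30.7,"z":0,"ax":0,"ay":0,"az":0,"fingers":0.1},
  {"x":2.2,"y":-30.7,"z":0,"ax":0,"ay":0,"az":0,"fingers":0.1},
  {"x":0,"y":0,"z":0,"ax":0,"ay":0,"az":0,"fingers":0.1},
])

```text
time: 41.3
tool_pos: [0.5434, 0.3282, 0.1599]
ee_rot: [-3.141, 0.001, 0.415]
ft_force: [-0.3, -0.1, -0.8]
width: 0.0303
finger_force: 39.7
```

Call:
play_rows([
  {"x":0,"y":0,"z":20,"ax":0,"ay":0,"az":0,"fingers":0.1},
  {"x":0,"y":0,"z":20,"ax":0,"ay":0,"az":0,"fingers":0.1},
  {"x":0,"y":0,"z":10,"ax":0,"ay":0,"az":0,"fingers":0.1},
  {"x":0,"y":0,"z":0,"ax":0,"ay":0,"az":0,"fingers":0.6},
  {"x":0,"y":0,"z":0,"ax":0,"ay":0,"az":0,"fingers":0.6},
  {"x":0,"y":0,"z":0,"ax":0,"ay":0,"az":0,"fingers":0.6},
  {"x":0,"y":0,"z":-20,"ax":0,"ay":0,"az":0,"fingers":0.6},
  {"x":0,"y":0,"z":-20,"ax":0,"ay":0,"az":0,"fingers":0.6},
  {"x":0,"y":0,"z":-10,"ax":0,"ay":0,"az":0,"fingers":0.6},
])

```text
time: 42.2
tool_pos: [0.5463, 0.3254, 0.1638]
ee_rot: [-3.141, -0.005, 0.411]
ft_force: [0.8, 0.7, 0.5]
width: 0.0513
finger_force: 0.0
```

```bash
python3 -c "
from h import *
det()"
```

```text
wood [527. 289.] 144 long deg 0
white/grey [638.  -5.] 287 long deg 111
white/grey [ 558. -354.] 347 long deg 0
[546.6 325.6 164.8] [-3.141 -0.006  0.411] 42.25 0.05122242212203516
```

Call:
play_rows([
  {"x":-4.7,"y":34,"z":0,"ax":0,"ay":0,"az":0,"fingers":0.6},
  {"x":-4.7,"y":34,"z":0,"ax":0,"ay":0,"az":0,"fingers":0.6},
  {"x":-4.7,"y":34,"z":0,"ax":0,"ay":0,"az":0,"fingers":0.6},
  {"x":-4.7,"y":34,"z":0,"ax":0,"ay":0,"az":0,"fingers":0.6},
  {"x":-4.7,"y":34,"z":0,"ax":0,"ay":0,"az":0,"fingers":0.6},
  {"x":-4.7,"y":34,"z":0,"ax":0,"ay":0,"az":0,"fingers":0.6},
  {"x":-4.7,"y":34,"z":0,"ax":0,"ay":0,"az":0,"fingers":0.6},
  {"x":-4.7,"y":34,"z":0,"ax":0,"ay":0,"az":0,"fingers":0.6},
  {"x":-4.7,"y":34,"z":0,"ax":0,"ay":0,"az":0,"fingers":0.6},
  {"x":-4.7,"y":34,"z":0,"ax":0,"ay":0,"az":0,"fingers":0.6},
  {"x":0,"y":0,"z":20,"ax":0,"ay":0,"az":0.022,"fingers":0.6},
  {"x":0,"y":0,"z":10,"ax":0,"ay":0,"az":0,"fingers":0.6},
])

```text
time: 43.45
tool_pos: [0.6375, -0.0064, 0.1283]
ee_rot: [-3.14, 0.002, 0.387]
ft_force: [0.0, -0.2, -1.6]
width: 0.0512
finger_force: 0.0
```

Call:
play_rows([
  {"x":0,"y":0,"z":25,"ax":0,"ay":0,"az":0,"fingers":0.6},
  {"x":0,"y":0,"z":25,"ax":0,"ay":0,"az":0,"fingers":0.6},
  {"x":0,"y":0,"z":25,"ax":0,"ay":0,"az":0,"fingers":0.6},
  {"x":0,"y":0,"z":20,"ax":0,"ay":0,"az":0,"fingers":0.6},
  {"x":0,"y":0,"z":12,"ax":0,"ay":0,"az":0,"fingers":0.6},
  {"x":0,"y":0,"z":4,"ax":0,"ay":0,"az":0,"fingers":0.6},
  {"x":0,"y":0,"z":0,"ax":0,"ay":0,"az":0,"fingers":0.6},
])

```text
time: 44.15
tool_pos: [0.6379, -0.0051, 0.0192]
ee_rot: [-3.141, 0.0, 0.389]
ft_force: [0.3, -0.1, 0.2]
width: 0.0511
finger_force: 0.0
```

Call:
play_rows([
  {"x":0,"y":0,"z":0,"ax":0,"ay":0,"az":0,"fingers":0.1},
  {"x":0,"y":0,"z":0,"ax":0,"ay":0,"az":0,"fingers":0.1},
  {"x":0,"y":0,"z":0,"ax":0,"ay":0,"az":0,"fingers":0.1},
  {"x":0,"y":0,"z":0,"ax":0,"ay":0,"az":0,"fingers":0.1},
  {"x":0,"y":0,"z":-10,"ax":0,"ay":0,"az":0,"fingers":0.1},
  {"x":0,"y":0,"z":-25,"ax":0,"ay":0,"az":0,"fingers":0.1},
  {"x":0,"y":0,"z":-30,"ax":0,"ay":0,"az":0,"fingers":0.1},
  {"x":0,"y":0,"z":-30,"ax":0,"ay":0,"az":0,"fingers":0.1},
  {"x":0,"y":0,"z":-30,"ax":0,"ay":0,"az":0,"fingers":0.1},
  {"x":0,"y":0,"z":-17,"ax":0,"ay":0,"az":0,"fingers":0.1},
])

```text
time: 45.15
tool_pos: [0.6386, -0.0056, 0.1649]
ee_rot: [3.14, -0.003, 0.389]
ft_force: [0.6, -0.3, -1.7]
width: 0.0302
finger_force: 39.7
```

Call:
play_rows([
  {"x":4,"y":-32,"z":0,"ax":0,"ay":0,"az":0,"fingers":0.1},
  {"x":4,"y":-32,"z":0,"ax":0,"ay":0,"az":0,"fingers":0.1},
  {"x":4,"y":-32,"z":0,"ax":0,"ay":0,"az":0,"fingers":0.1},
  {"x":4,"y":-32,"z":0,"ax":0,"ay":0,"az":0,"fingers":0.1},
  {"x":4,"y":-32,"z":0,"ax":0,"ay":0,"az":0,"fingers":0.1},
  {"x":4,"y":-32,"z":0,"ax":0,"ay":0,"az":0,"fingers":0.1},
  {"x":4,"y":-32,"z":0,"ax":0,"ay":0,"az":0,"fingers":0.1},
  {"x":4,"y":-32,"z":0,"ax":0,"ay":0,"az":0,"fingers":0.1},
  {"x":4,"y":-32,"z":0,"ax":0,"ay":0,"az":0,"fingers":0.1},
  {"x":4,"y":-32,"z":0,"ax":0,"ay":0,"az":0,"fingers":0.1},
  {"x":4,"y":-32,"z":0,"ax":0,"ay":0,"az":0,"fingers":0.1},
  {"x":0,"y":0,"z":0,"ax":0,"ay":0,"az":0,"fingers":0.1},
])

```text
time: 46.35
tool_pos: [0.5435, 0.3404, 0.1614]
ee_rot: [-3.14, 0.0, 0.393]
ft_force: [0.7, -1.0, -0.6]
width: 0.0302
finger_force: 39.8
```

Call:
play_rows([
  {"x":0,"y":0,"z":20,"ax":0,"ay":0,"az":0,"fingers":0.1},
  {"x":0,"y":0,"z":20,"ax":0,"ay":0,"az":0,"fingers":0.1},
  {"x":0,"y":0,"z":10,"ax":0,"ay":0,"az":0,"fingers":0.1},
  {"x":0,"y":0,"z":0,"ax":0,"ay":0,"az":0,"fingers":0.6},
  {"x":0,"y":0,"z":0,"ax":0,"ay":0,"az":0,"fingers":0.6},
  {"x":0,"y":0,"z":0,"ax":0,"ay":0,"az":0,"fingers":0.6},
  {"x":0,"y":0,"z":-20,"ax":0,"ay":0,"az":0,"fingers":0.6},
  {"x":0,"y":0,"z":-30,"ax":0,"ay":0,"az":0,"fingers":0.6},
  {"x":0,"y":0,"z":-30,"ax":0,"ay":0,"az":0,"fingers":0.6},
])

```text
time: 47.25
tool_pos: [0.5454, 0.3369, 0.1933]
ee_rot: [-3.141, -0.001, 0.389]
ft_force: [0.4, 0.3, -0.5]
width: 0.0512
finger_force: 0.0
```

Call:
play_rows([
  {"x":-24,"y":22,"z":0,"ax":0,"ay":0,"az":0,"fingers":0.6},
  {"x":-24,"y":22,"z":0,"ax":0,"ay":0,"az":0,"fingers":0.6},
  {"x":-24,"y":22,"z":0,"ax":0,"ay":0,"az":0,"fingers":0.6},
  {"x":-24,"y":22,"z":0,"ax":0,"ay":0,"az":0,"fingers":0.6},
  {"x":-24,"y":22,"z":0,"ax":0,"ay":0,"az":0,"fingers":0.6},
  {"x":-24,"y":22,"z":0,"ax":0,"ay":0,"az":0,"fingers":0.6},
  {"x":-24,"y":22,"z":0,"ax":0,"ay":0,"az":0,"fingers":0.6},
  {"x":-24,"y":22,"z":0,"ax":0,"ay":0,"az":0,"fingers":0.6},
  {"x":0,"y":0,"z":0,"ax":0,"ay":0,"az":0,"fingers":0.6},
  {"x":0,"y":0,"z":0,"ax":0,"ay":0,"az":0,"fingers":0.6},
])

```text
time: 48.25
tool_pos: [0.4347, 0.1011, 0.1926]
ee_rot: [3.141, -0.003, 0.388]
ft_force: [-0.3, 0.1, -0.4]
width: 0.0516
finger_force: 0.0
```

```bash
python3 -c "
from h import *
snap('top','top9');snap('scene','scene9')"
```

```text
(no output)
```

View pics/top9.png

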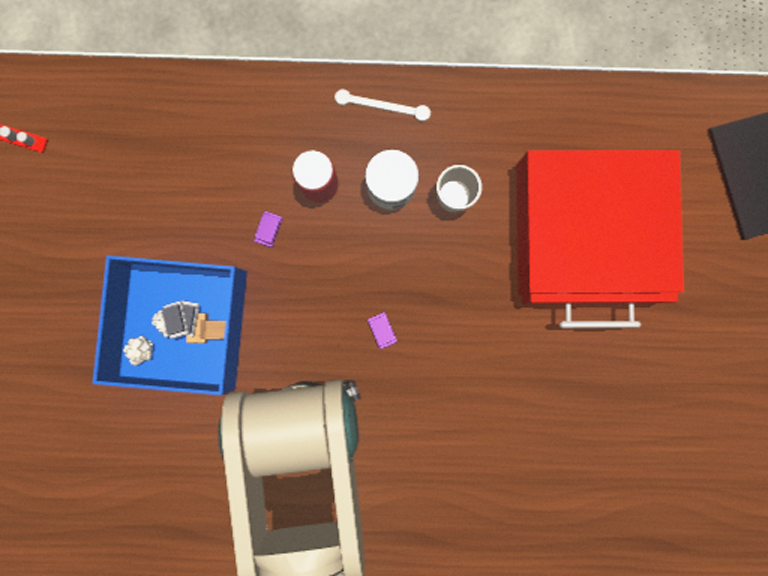

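View pics/scene9.png

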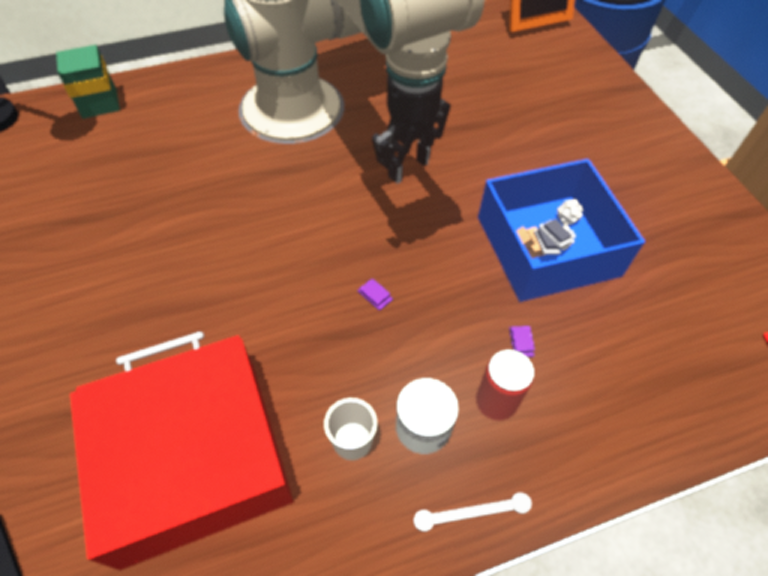

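The top view shows all six scraps in the bin (125–225, 300–365), the drawer flush, and the bystanders and purple decoys unmoved.

```bash
python3 -c "
from cell import ctrl
print(ctrl.hand_in())"
```

```text
the job is handed in; nothing more can be done
None
```

The job is handed in: the one gauge on the bench is in the shut drawer, all six scraps are in the blue bin, and the piston, can and cup are where they stood; the hand-in returned no verdict.

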